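Fasten the red toolbox's hasp

ROBOT

A 7-joint arm with a two-finger parallel gripper is mounted at the origin on a cart in front of the work surface, level with it; the furniture and walls round the work are solid. World frame = base frame: x ahead of the robot, y to its left, z up, the work surface at z = 0. Lengths are in m, angles in rad, forces in N, time in s.
With the tool pointing down it reaches from about 0.425 to 0.925 m from the base axis. Payload 6.8 kg.
Tool frame: the origin (TCP) lies on the front face of the gripper's body, between the roots of the fingers; the fingertips stand 73 mm ahead of it and the grasp point (between the pads) lies 54 mm ahead of it; z points along the fingers, x is the direction in which the jaws open and shut, and the axes are right-handed (so a half turn about z gives the same grasp; the last joint's range is limited). The gripper opens to 85 mm and grips with 20 to 120 N. Pads are 22 mm wide; open, the fingers measure 114 mm over their backs; the gripper's body (76 mm by 85 mm) begins 54 mm behind the grasp point. The pads swing forward as they close: fully open they stand 13 mm farther back than shut.
Start: joints at [1.013, 0.477, 0.022, 1.555, -0.011, 1.109, -0.083], TCP at [0.293, -0.608, 0.304] pointing down, gripper open.
Joint ranges: [-2.96, 2.96], [-0.34, 2.1], [-1.41, 1.46], [0.24, 2.44], [-1.37, 4.51], [0.17, 1.92], [-2.96, 2.96]. Speed limits (rad/s): [2.39, 2.39, 3.14, 3.14, 3.14, 3.14, 3.14].

INTERFACE

Orientations are given as a unit quaternion [w, x, y, z].
In Python, from station import get_obs, read_camera, hand_in gives the robot as it stands. The module is installed in compiled form; this text tells all that it offers.
- The arm moves only by the shell command python3 -m creep 'ROWS' [FORCE]. ROWS is JSON, a list that holds one entry, the list of rows, each a list of 7 numbers: the turn, a rotation vector about the tool's x, y, z in rad, then the shift along the tool's x, y, z in m, then the finger opening in m, from 0 to 0.0854. A call has 1 to 20 rows; each row shifts and turns the pose as measured when the row begins, along the tool's axes as they then stand; what a row does not reach is not made up. A row lasts 1/12 s, in which the tool goes at most 41.7 mm and 7.16 degrees, less where a joint would pass 70% of its speed; a pose out of reach is approached as far as the arm can. A call is refused whole if a number of a shift passes 0.0417 or a number of a turn 0.125, either way. A call with a gripper value outside its range is refused whole. The fingers move at their own pace and stop on an object; FORCE is the grip in N (left out, the last holds). Time passes only in rows, so rows that do not move let the fingers close. It gives the time, the measured TCP pose, the force and the opening at its end, in the units of the state.
- get_obs(): the state, without advancing time (a new reading comes with each control period).
- read_camera(name): name is "side" or "top"; returns a dict with "color" (384x512x3 uint8, red, green, blue), "range_z" (384x512 float32, m along the optical axis (not along the pixel's ray), 0 where there is no reading), "fovy" (degrees; the focal length in pixels is half the picture's height over the tangent of half this angle, whatever the lens; pixels are square), "cx", "cy" (the principal point, pixels), "rvec" (rotation vector, rad) and "tvec" (3), from world to camera coordinates, as OpenCV has them. Camera axes: x right, y down, z forward; pixel columns grow to the right and rows downward; lengths in m; the calibration is good to about 2 mm. A picture is of the moment at which its call begins.
- hand_in(): hands the job in, once; it reports no verdict.
The state is a dict: "t": time; "q": joint angles; "joint_vel": joint speeds; "joint_torque": joint torques, N m; "eef_pos": TCP position; "tool_rot": TCP orientation; "contact_force": force on the tool from outside, world axes, zero at the start; "torque": the same for the moment, N m; "gripper_width": opening from 0.0 (shut) to 1.0 (fully open).
Only numpy, scipy, OpenCV 4.12 (cv2) and the standard library are available. Lean on these libraries where they do the work, as an engineer would, in place of code of your own. Each camera call takes 0.05 s, during which the arm holds its last target.

TASK

The red toolbox is packed and ready to go out: swing its hasp over the catch on the lid until it lies flat. The grey toolbox is still to be filled, so leave its hasp open.

Things in the scene. Friction and masses are not known exactly. Their poses are not given: they have to be found in the camera images.
- red_box: Red steel toolbox, 160 (x) x 200 (y) x 90 (z) mm, fixed, lid shut, clear air above and round its hasp. Origin: centre of underside; z up, -x its near side. Its steel hasp is on top in the middle (y = 0), hinge line along the box's y at x = +30, z = 94 mm. The catch, a staple on the near half of the lid, is at x = -15, 20 mm long in x, 5 mm thick, its top at z = 108.
- red_hasp (a joint): Angle of its hasp, a flap 34 mm wide, 3 thick, 90 long from hinge to free end. 0 = flat over the catch towards -x, staple standing through its slot (32 to 58 mm from the hinge, solid beyond); 1.57 = upright; starts at 1.7 to 2.1, leaning back. Free end at x = 30 - 90 cos, z = 94 + 90 sin (mm, box frame). Stiff hinge: stays at any angle; 1 to 2 N at the end moves it. Stops: 0, 2.6.
- grey_box: Grey painted steel toolbox, the same in shape and size and with the same frame and hasp as the red one, fixed to the worktop. The two boxes may stand either way round, left or right.
- grey_hasp (a joint): Angle of the grey box's hasp, as for the red one; it also starts leaning back at 1.7 to 2.1.

How it is judged:
At the end, for the whole second after the job is handed in: The red box's hasp lies over its catch within 0.18 rad (10 degrees) of flat and is at rest; the grey box's hasp is still open, at more than 1.4 rad (value of joint red_hasp below 0.18 rad and velocity of joint red_hasp between -0.1 and 0.1 rad/s and value of joint grey_hasp above 1.4 rad); the robot touches nothing.
It fails at once if the grey box's hasp is swung towards its catch (below 1.2 rad) (value of joint grey_hasp below 1.2 rad).
It also fails if it takes over 32 s, if anything falls off the work surface, if the arm or the gripper's body presses on something with over 40 N, if the wrist force passes 120 N, or if a joint passes its speed limit or range.

## Working session

There is one attempt and no reset: what is moved stays moved. The work goes in short steps, Python scripts to look and compute and a shell command to move; the robot and the scene stay as the last step left them, time stands still between calls to the robot, and variables do not carry over. Pictures are saved under pics/ and viewed, and the job is handed in when it is done.

```bash
mkdir -p pics
cat > h.py <<'E'
import numpy as np,cv2
from station import *
def cam(n):
    c=read_camera(n); R=cv2.Rodrigues(np.array(c['rvec'],float))[0]; t=np.array(c['tvec'],float).ravel()
    f=192/np.tan(np.radians(c['fovy'])/2)
    return c,R,t,f
def pts(n):
    c,R,t,f=cam(n); z=c['range_z']; v,u=np.mgrid[:384,:512]
    P=np.stack([(u-c['cx'])/f*z,(v-c['cy'])/f*z,z],-1)
    return c,(P-t)@R
E
python3 - <<'E'
from h import *
for n in('side','top'):
    c,W=pts(n); cv2.imwrite(f'pics/{n}0.png',cv2.resize(c['color'][:,:,::-1],(768,576))); np.savez(f'{n}0.npz',W=W,c=c['color'],z=c['range_z'])
    R=cv2.Rodrigues(np.array(c['rvec'],float))[0]; print(n,-R.T@np.array(c['tvec']).ravel(),R[2])
o=get_obs();print(o)
E
```

```text
side [0.37024222 0.68718841 0.72068695] [ 0.1168132  -0.76060681 -0.63861723]
top [ 0.35773657 -0.08934171  0.94982186] [ 0.15209906  0.03708635 -0.98766921]
{'t': 0.1, 'q': array([ 1.01290822,  0.47769137,  0.02235332,  1.55634911, -0.01149526,
        1.10933107, -0.08310166]), 'joint_vel': array([ 0.00062922, -0.00112624,  0.00078089, -0.00041896,  0.00012676,
       -0.00074269,  0.00010542]), 'joint_torque': array([ 5.26880453e-03, -5.97763538e+01,  1.61428269e+00, -2.81952488e+01,
        1.29148189e-02,  5.06723023e-03,  1.07052799e-05]), 'eef_pos': array([ 0.29328004, -0.60748837,  0.30304201]), 'tool_rot': array([-3.82977911e-04,  8.46989873e-01, -5.31608383e-01, -7.31037550e-04]), 'contact_force': array([-0.78370884,  0.27659411, -0.47743673]), 'torque': array([ 0.00774084, -0.01582555, -0.04224947]), 'gripper_width': 0.9978781361450382}
```

View pics/top0.png

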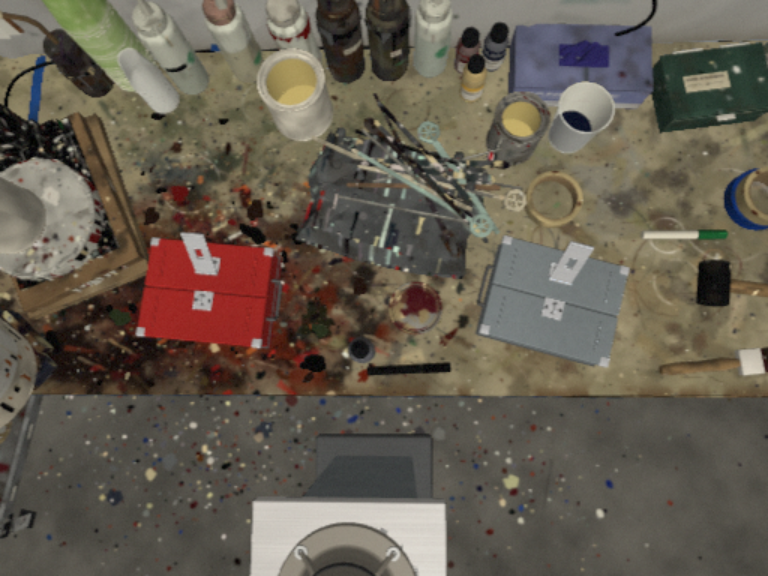

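View pics/side0.png

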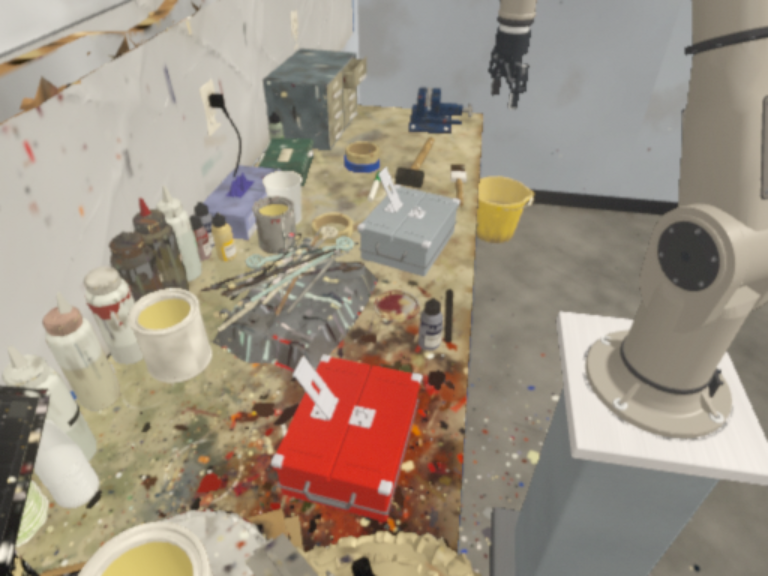

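The top view shows the red box on the left (+y), centred at about (208,292), with its flap leaning back at (200,254). The grey box is on the right at about (555,300), flap at (572,263). The side view agrees: both hasps are open. Next I'll measure the red box's pose and flap angle.

Run:
```python
import numpy as np,cv2
for n in('top','side'):
    d=np.load(n+'0.npz');W=d['W'];c=d['c'].astype(int);z=d['z']
    red=(c[...,0]>150)&(c[...,1]<70)&(c[...,2]<70)&(W[...,2]>.08)&(W[...,2]<.11)&(z>0)
    P=W[red];P=P[(abs(P[:,1]-np.median(P[:,1]))<.15)&(abs(P[:,0]-np.median(P[:,0]))<.15)]
    print(n,len(P),'zmed',np.median(P[:,2]))
    r=cv2.minAreaRect((P[:,:2]*1000).astype(np.float32));print(r)
    cen=np.array(r[0])/1000;
    a=np.radians(r[2]); 
    while a>np.pi/4:a-=np.pi/2
    while a<-np.pi/4:a+=np.pi/2
    print('yaw',a)
    ca,sa=np.cos(a),np.sin(a)
    L=(W[...,:2]-cen)@np.array([[ca,-sa],[sa,ca]])
    m=(abs(L[...,0])<.12)&(abs(L[...,1])<.05)&(W[...,2]>.115)&(W[...,2]<.25)&(z>0)
    Q=np.c_[L[m],W[m][:,2]]
    print('flap',len(Q),Q.min(0),Q.max(0),Q.mean(0)); 
    k=np.polyfit(Q[:,2],Q[:,0],1); print('x=',k,'angle',np.pi/2+np.arctan(k[0]),'x at .094',np.polyval(k,.094), 'y med',np.median(Q[:,1]))
```

```text
top 3722 zmed 0.08943741765170671
((484.739990234375, 224.6990966796875), (194.56553649902344, 156.48475646972656), 84.364990234375)
yaw -0.09834947379219017
flap 282 [ 0.04050682 -0.01833786  0.11513622] [0.07635261 0.01716215 0.17407096] [ 0.05952429 -0.00094651  0.14734108]
x= [ 0.54553972 -0.02085612] angle 2.070208691783302 x at .094 0.030424609796912867 y med -0.0009139523582168236
side 5088 zmed 0.09162881490398705
((484.32373046875, 227.03057861328125), (201.7141876220703, 158.54571533203125), 84.6639175415039)
yaw -0.09313220805867051
flap 359 [ 0.03898509 -0.02025948  0.11512881] [0.07675517 0.01699721 0.17665028] [5.79286729e-02 4.52839060e-05 1.47725373e-01]
x= [ 0.54862897 -0.02311775] angle 2.072586313522237 x at .094 0.028453376845010613 y med 0.0006509314905717338
```

Both cameras agree to 2 mm. The centre is (0.4845, 0.226), yaw -0.095, flap at 2.07 rad and hinge at x=+30, as specified. I'll turn so the tool's +y points along box -x, close the fingers and rise a little. In the same step I'll check what stands along the route.

```bash
python3 -m creep '[[[0,0,0.109,0,0,-0.01,0],[0,0,0.109,0,0,-0.01,0],[0,0,0.109,0,0,-0.01,0],[0,0,0.109,0,0,-0.01,0],[0,0,0.109,0,0,-0.01,0],[0,0,0,0,0,0,0]]]' 40
cat >> h.py <<'E'
from scipy.spatial.transform import Rotation as Ro
C=np.array([.4845,.226]);A=-.095
def rot(o): 
    w,x,y,z=o['tool_rot']; return Ro.from_quat([x,y,z,w]).as_matrix()
def st(lx,ly,tipz):
    o=get_obs();R=rot(o);p=o['eef_pos']
    tgt=np.r_[C+np.array([[np.cos(A),-np.sin(A)],[np.sin(A),np.cos(A)]])@[lx,ly],tipz+.073]
    d=(p[:2]-C)@np.array([[np.cos(A),-np.sin(A)],[np.sin(A),np.cos(A)]])
    Rt=np.array([[-np.sin(A)*-1*-1,0,0]]*3)
    xd=np.array([np.sin(A),-np.cos(A),0]);yd=np.array([-np.cos(A),-np.sin(A),0]);T=np.c_[xd,yd,[0,0,-1]]
    print('t',round(o['t'],2),'box-local',d.round(4),'tipz',round(p[2]-.073,4),'q',o['q'].round(2),'F',o['contact_force'].round(1))
    print('shift tool',(R.T@(tgt-p)).round(4),'turn',Ro.from_matrix(R.T@T).as_rotvec().round(3),'grip',o['gripper_width'])
E
python3 - <<'E'
from h import *
st(.105,0,.27)
W=np.load('top0.npz')['W'];z=np.load('top0.npz')['z']
m=(z>0)&(W[...,0]>.25)&(W[...,0]<.66)&(W[...,1]>-.65)&(W[...,1]<.3)&(W[...,2]>.12)
P=W[m];h=P[:,2]; print(len(P),h.max(),P[h.argmax()])
E
```

```text
t: 0.6
eef_pos: [0.2922, -0.6059, 0.3501]
tool_rot: [0.001, -0.663, 0.748, 0.005]
contact_force: [0.4, -1.4, 1.3]
gripper_width: 0.148
t 0.6 box-local [-0.1125 -0.8464] tipz 0.2771 q [ 0.93  0.44  0.15  1.51 -0.07  1.21 -0.61] F [ 0.4 -1.4  1.3]
shift tool [-0.8516 -0.1959  0.0137] turn [ 0.006  0.009 -0.026] grip 0.14808375493909431
556 0.1768385856276612 [ 0.53535607 -0.35660824  0.17683859]
```

Nothing on the route is higher than 0.177 m (the grey flap), and the tips are at 0.277 m. I'll go across.

```bash
python3 -m creep '[[[0,0,0,-0.03,-0.014,0,0],[0,0,0,-0.039,-0.014,0,0],[0,0,0,-0.039,-0.014,0,0],[0,0,0,-0.039,-0.014,0,0],[0,0,0,-0.039,-0.014,0,0],[0,0,0,-0.039,-0.014,0,0],[0,0,0,-0.039,-0.014,0,0],[0,0,0,-0.039,-0.014,0,0],[0,0,0,-0.039,-0.014,0,0],[0,0,0,-0.039,-0.01,0,0]]]'
python3 - <<'E'
from h import *
st(.105,0,.27)
E
```

```text
t: 1.43
eef_pos: [0.4632, -0.2428, 0.3427]
tool_rot: [-0.004, -0.67, 0.742, 0.008]
contact_force: [0.8, -0.1, -0.7]
gripper_width: -0.001
t 1.43 box-local [ 0.0232 -0.4687] tipz 0.2697 q [ 0.41  0.2  -0.05  1.86  0.01  1.1  -1.32] F [ 0.8 -0.1 -0.7]
shift tool [-0.4692 -0.0786  0.0009] turn [ 0.017  0.006 -0.007] grip -0.0006153986525647591
```

```bash
python3 -m creep '[[[0.003,0,0,-0.035,-0.007,0,0],[0.003,0,0,-0.039,-0.007,0,0],[0.003,0,0,-0.039,-0.007,0,0],[0.003,0,0,-0.039,-0.007,0,0],[0,0,0,-0.039,-0.007,0,0],[0,0,0,-0.039,-0.007,0,0],[0,0,0,-0.039,-0.007,0,0],[0,0,0,-0.039,-0.007,0,0],[0,0,0,-0.039,-0.007,0,0],[0,0,0,-0.039,-0.007,0,0],[0,0,0,-0.03,0,0,0],[0,0,0,-0.01,0,0,0],[0,0,0,0,0,0,0]]]'
python3 - <<'E'
from h import *
st(.105,0,.27);st(.105,0,.14)
E
```

```text
t: 2.52
eef_pos: [0.5642, 0.2076, 0.3349]
tool_rot: [-0.002, -0.693, 0.721, 0.008]
contact_force: [-0.3, -0.3, -0.4]
gripper_width: -0.001
t 2.52 box-local [ 0.0811 -0.0107] tipz 0.2619 q [-0.2   0.35 -0.32  1.68  0.1   1.13 -2.16] F [-0.3 -0.3 -0.4]
shift tool [-0.0095 -0.0243 -0.0084] turn [0.014 0.008 0.056] grip -0.0010961100487683192
t 2.52 box-local [ 0.0811 -0.0107] tipz 0.2619 q [-0.2   0.35 -0.32  1.68  0.1   1.13 -2.16] F [-0.3 -0.3 -0.4]
shift tool [-0.0083 -0.0262  0.1216] turn [0.014 0.008 0.056] grip -0.0010961100487683192
```

```bash
python3 -m creep '[[[0.007,0.004,0.028,-0.005,-0.014,0,0],[0.007,0.004,0.028,-0.005,-0.014,0,0],[0,0,0,0,0,0,0],[0,0,0,0,0,0.02,0],[0,0,0,0,0,0.02,0],[0,0,0,0,0,0,0]]]'
python3 - <<'E'
from h import *
st(.107,0,.14)
c,W=pts('side'); cv2.imwrite('pics/s1.png',cv2.resize(c['color'][200:384,120:376,::-1],(768,552)))
E
```

```text
t: 3.02
eef_pos: [0.5926, 0.2077, 0.2914]
tool_rot: [-0.003, -0.675, 0.738, -0.001]
contact_force: [-0.9, -0.1, -1.2]
gripper_width: -0.001
t 3.02 box-local [ 0.1093 -0.008 ] tipz 0.2184 q [-0.22  0.43 -0.29  1.67  0.14  1.07 -2.22] F [-0.9 -0.1 -1.2]
shift tool [-0.0085  0.0021  0.0783] turn [ 0.002 -0.006  0.006] grip -0.0005293165749878668
```

View pics/s1.png

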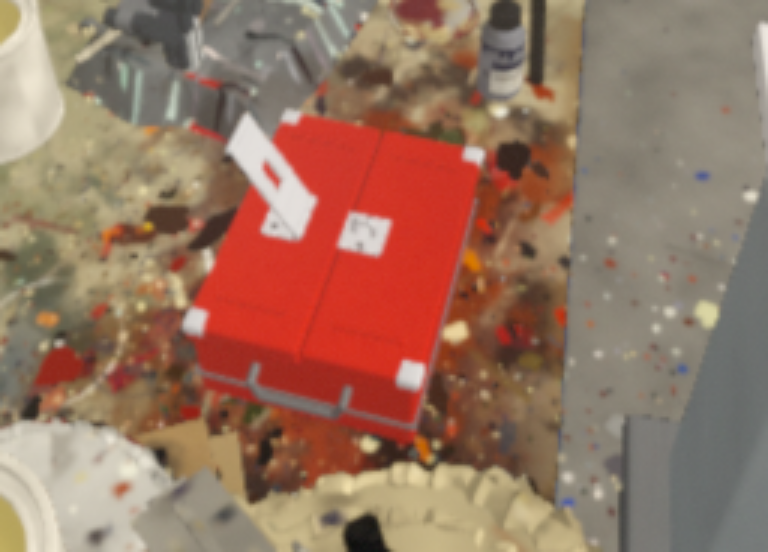

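The crop shows the flap leaning back at (245,130)–(300,230), and the closed fingertips above and behind it near (145,60). I'll lower behind the flap.

```bash
python3 -m creep '[[[0,0,0,-0.004,0,0.02,0],[0,0,0,-0.004,0,0.02,0],[0,0,0,0,0,0.02,0],[0,0,0,0,0,0.015,0],[0,0,0,0,0,0,0]]]'
python3 - <<'E'
from h import *
st(.107,0,.14)
c,R,t,f=cam('side'); o=get_obs(); p=o['eef_pos']+rot(o)[:,2]*.073; k=R@p+t; print('tip px',k[:2]/k[2]*f+[c['cx'],c['cy']])
cv2.imwrite('pics/s2.png',cv2.resize(c['color'][180:364,120:376,::-1],(768,552)))
E
```

```text
t: 3.48
eef_pos: [0.5963, 0.2098, 0.2228]
tool_rot: [0.001, -0.674, 0.739, -0.004]
contact_force: [-0.5, -0.6, -0.1]
gripper_width: -0.001
t 3.48 box-local [ 0.1129 -0.0056] tipz 0.1498 q [-0.23  0.5  -0.28  1.72  0.18  0.93 -2.25] F [-0.5 -0.6 -0.1]
shift tool [-0.0056  0.0059  0.0097] turn [-0.007 -0.004  0.004] grip -0.0013059423963516904
tip px [182.17566788 244.52643403]
```

View pics/s2.png

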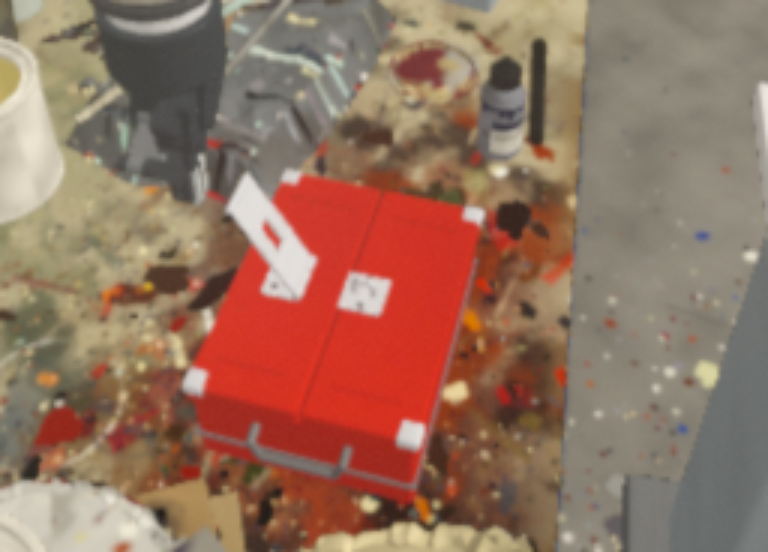

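The fingertips at crop (188,195) match the projection (186,193), so they are just behind the flap. I'll sweep towards the catch.

```bash
python3 -m creep '[[[0,0,0,-0.003,0.01,0.002,0],[0,0,0,-0.003,0.01,0.002,0],[0,0,0,0,0.012,0.001,0],[0,0,0,0,0.012,0,0],[0,0,0,0,0.012,0,0],[0,0,0,0,0.012,0,0],[0,0,0,0,0.012,0,0],[0,0,0,0,0.012,0,0],[0,0,0,0,0,0,0]]]'
python3 - <<'E'
from h import *
st(-.01,0,.14)
c,R,t,f=cam('side')
cv2.imwrite('pics/s3.png',cv2.resize(c['color'][180:364,120:376,::-1],(768,552)))
E
```

```text
t: 4.28
eef_pos: [0.5035, 0.2273, 0.2317]
tool_rot: [0.013, -0.674, 0.738, -0.009]
contact_force: [-0.4, 0.8, -0.3]
gripper_width: 0.001
t 4.28 box-local [0.0187 0.0031] tipz 0.1587 q [-0.29  0.37 -0.31  1.92  0.17  0.85 -2.35] F [-0.4  0.8 -0.3]
shift tool [0.0031 0.0293 0.0177] turn [-0.031  0.006  0.004] grip 0.0010033238175856008
```

View pics/s3.png

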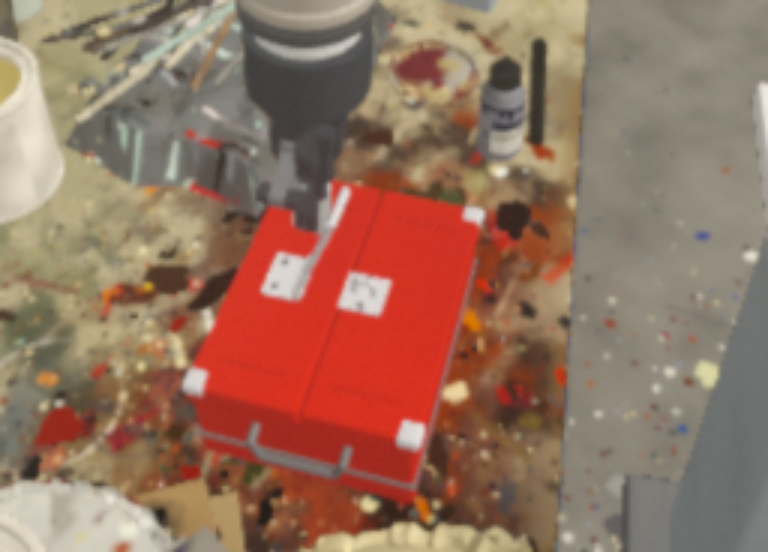

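The flap is past upright at crop (345,190)–(300,295), with the fingers behind it. I'll continue in an arc, forward and then down.

```bash
python3 -m creep '[[[-0.01,0,0,0.001,0.012,0,0],[-0.01,0,0,0.001,0.012,0.002,0],[-0.01,0,0,0.001,0.012,0.004,0],[0,0,0,0,0.012,0.007,0],[0,0,0,0,0.01,0.01,0],[0,0,0,0,0.006,0.01,0],[0,0,0,0,0,0,0]]]'
python3 - <<'E'
from h import *
st(-.045,0,.098)
c,R,t,f=cam('side')
cv2.imwrite('pics/s4.png',cv2.resize(c['color'][180:364,120:376,::-1],(768,552)))
E
```

```text
t: 4.92
eef_pos: [0.4368, 0.2308, 0.1988]
tool_rot: [0.005, -0.674, 0.739, 0.002]
contact_force: [0.4, -0.4, 0.1]
gripper_width: 0.001
t 4.92 box-local [-0.0479  0.0003] tipz 0.1258 q [-0.33  0.34 -0.34  2.07  0.15  0.75 -2.42] F [ 0.4 -0.4  0.1]
shift tool [ 0.0006 -0.0028  0.0278] turn [-0.004  0.011  0.002] grip 0.0010474030960690693
```

View pics/s4.png

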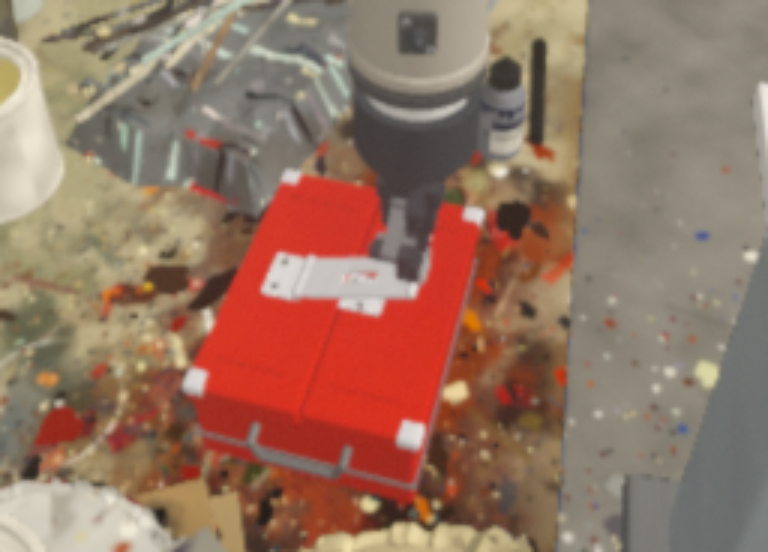

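The flap is now low over the catch, with the tip resting on its solid end near (410,275). I'll press straight down, gently.

```bash
python3 -m creep '[[[0,0,0,0,-0.001,0.007,0],[0,0,0,0,-0.001,0.007,0],[0,0,0,0,0,0.006,0],[0,0,0,0,0,0.004,0],[0,0,0,0,0,0.003,0],[0,0,0,0,0,0,0]]]'
python3 - <<'E'
from h import *
st(-.045,0,.097)
c,R,t,f=cam('side')
cv2.imwrite('pics/s5.png',cv2.resize(c['color'][180:364,120:376,::-1],(768,552)))
E
```

```text
t: 5.47
eef_pos: [0.4413, 0.2313, 0.1708]
tool_rot: [0.006, -0.673, 0.74, 0.002]
contact_force: [-0.7, 0.4, 0.9]
gripper_width: 0.005
t 5.47 box-local [-0.0435  0.0012] tipz 0.0978 q [-0.34  0.39 -0.32  2.08  0.18  0.69 -2.44] F [-0.7  0.4  0.9]
shift tool [0.0012 0.0015 0.0008] turn [-0.005  0.012  0.001] grip 0.004816210466180424
```

View pics/s5.png

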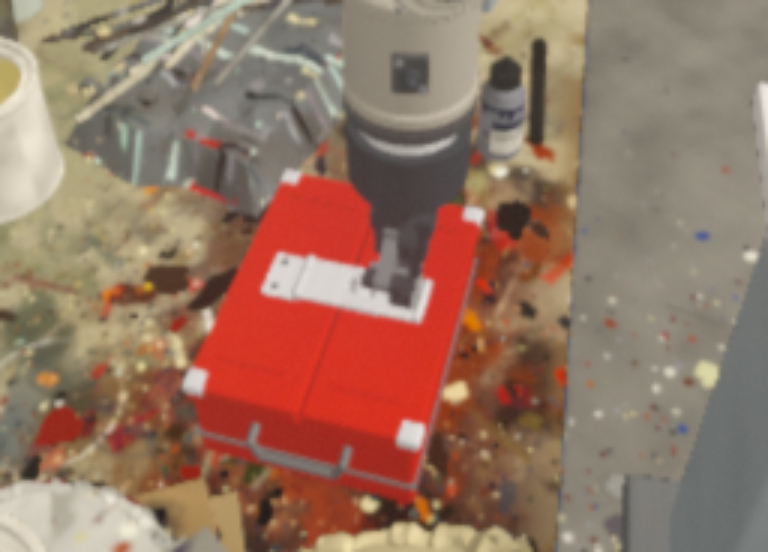

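The flap looks nearly flat, with its end at (420,300). I'll press another 2–3 mm, then lift straight up.

```bash
python3 -m creep '[[[0,0,0,0,0,0.002,0],[0,0,0,0,0,0.002,0],[0,0,0,0,0,0,0]]]'
```

```text
t: 5.77
eef_pos: [0.4414, 0.2315, 0.1681]
tool_rot: [0.006, -0.673, 0.74, 0.002]
contact_force: [-1.5, -1.5, 5.1]
gripper_width: 0.001
```

Contact force is up to 5 N with the tip at 0.095, so the flap is down. I'll lift clear.

```bash
python3 -m creep '[[[0,0,0,0,0,-0.005,0],[0,0,0,0,0,-0.01,0],[0,0,0,0,0,-0.02,0],[0,0,0,0,0,-0.025,0],[0,0,0,0,0,-0.025,0],[0,0,0,0,0,-0.025,0],[0,0,0,0.025,0,-0.025,0],[0,0,0,0.03,0,-0.01,0],[0,0,0,0.03,0,0,0],[0,0,0,0.03,0,0,0],[0,0,0,0,0,0,0],[0,0,0,0,0,0,0]]]'
python3 - <<'E'
from h import *
st(-.045,0,.2)
for n in('side','top'):
    c,W=pts(n);z=c['range_z']
    cv2.imwrite(f'pics/e_{n}.png',cv2.resize(c['color'][:,:,::-1],(768,576)))
    L=(W[...,:2]-C)@np.array([[np.cos(A),-np.sin(A)],[np.sin(A),np.cos(A)]])
    m=(z>0)&(L[...,0]<.02)&(L[...,0]>-.055)&(abs(L[...,1])<.013)&(W[...,2]<.2)
    k=np.polyfit(L[m][:,0],W[m][:,2],1);print(n,m.sum(),'slope',k,'zmax',W[m][:,2].max())
    g=(z>0)&(W[...,1]<-.15)&(W[...,1]>-.45)&(W[...,0]>.35)&(W[...,0]<.62)&(W[...,2]>.115)&(W[...,2]<.19);print('grey flap top',W[g][:,2].max(),W[g].mean(0))
E
```

```text
t: 6.77
eef_pos: [0.4292, 0.1129, 0.3276]
tool_rot: [0.011, -0.675, 0.738, 0.0]
contact_force: [0.3, 0.1, 0.2]
gripper_width: 0.001
t 6.77 box-local [-0.0443 -0.1179] tipz 0.2546 q [-0.12  0.07 -0.29  2.04  0.02  1.01 -2.07] F [0.3 0.1 0.2]
shift tool [-0.1169  0.0008  0.0566] turn [-0.014  0.017  0.006] grip 0.0009485638294671664
side 359 slope [-0.00464737  0.09746155] zmax 0.10989936285322754
grey flap top 0.17675973472991943 [ 0.54028069 -0.33084206  0.17322242]Traceback (most recent call last):
  File "<stdin>", line 8, in <module>
    raise TypeError("expected non-empty vector for x")
TypeError: expected non-empty vector for x
```

View pics/e_side.png

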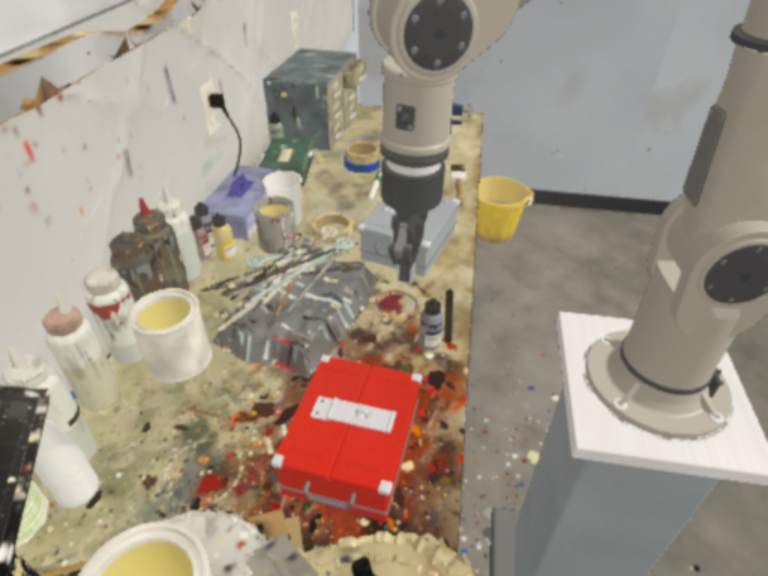

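In the side view the red hasp lies flat at (355,413) with the staple through its slot, and the fitted slope is about 0.005 rad. The grey flap's top is still at 0.1768 m, the same as before. The arm is clear, so I'm handing in.

```bash
python3 -c "
from station import *
print(get_obs()['joint_vel'].round(3));hand_in()"
```

```text
[-0.019  0.018 -0.02  -0.004 -0.003 -0.007 -0.004]
the job is handed in; nothing more can be done
```

The red toolbox's hasp is shut flat over its catch, and the grey toolbox's hasp was left open. I swung the red one over from behind with closed fingers, pressed its solid end down (about 5 N on the wrist sensor), lifted clear and handed in at about 7 s.

- **Red hasp:** the side camera's depth gave a slope of about 0.005 rad, and the picture shows the staple standing through the slot.
- **Grey hasp:** its top was at 0.1768 m, the same height as at the start. The arm was partly in front of it in the last picture, so I checked only that height, not its angle.
- **Arm:** it ended clear of everything, with wrist force at 0.3 N or less on each axis and joints nearly still (0.02 rad/s at most).
- **Check that failed:** the last top-camera check of the red hasp gave no result because the arm blocked the view, so its final angle rests on the side camera and the press-down contact.

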